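# Put the pipe tee away in the locked sliding-cover parts case

### The arm

A 7-joint arm with a two-finger parallel gripper is mounted at the origin on a cart in front of the work surface, level with it; the furniture and walls round the work are solid. World frame = base frame: x ahead of the robot, y to its left, z up, the work surface at z = 0. Lengths are in m, angles in rad, forces in N, time in s.
With the tool pointing down it reaches from about 0.425 to 0.875 m from the base axis. Payload 4.7 kg.
Tool frame: the origin (TCP) lies at the very end of the fingers, on their centre line; the grasp point (between the pads) lies 19 mm behind it; z points along the fingers, y is the line along which they close (so a half turn about z gives the same grasp; the last joint's range is limited). The gripper opens to 85 mm and grips with 20 to 120 N. Pads are 22 mm wide; open, the fingers measure 114 mm over their backs; the gripper's body (76 mm by 85 mm) begins 54 mm behind the grasp point. The pads swing forward as they close: fully open they stand 13 mm farther back than shut.
Start: joints at [1.162, 0.321, -0.07, 1.45, 0.023, 1.371, -0.057], TCP at [0.267, -0.593, 0.201] pointing down, gripper open.
Joint ranges: [-2.86, 2.86], [-0.3, 2.09], [-1.38, 1.24], [0.06, 2.45], [-1.56, 4.7], [0.09, 2.05], [-2.69, 2.69]. Speed limits (rad/s): [2.57, 2.57, 3.14, 3.14, 3.14, 3.14, 3.14].

### API

Orientations are given as a rotation vector (axis times angle).
In Python, from cell import arm gives the robot as it stands.
- The arm moves only by the shell command python3 -m jog 'ROWS'. ROWS is JSON, a list of rows, each a list of 7 numbers: the shift along the tool's x, y, z in cm, then the turn, a rotation vector about the tool's x, y, z in rad, then the finger opening in cm, from 0 to 8.54. In form: [[tx, ty, tz, wx, wy, wz, hand], ...]. A call has 1 to 10 rows; each row is the pose to reach, as a shift and turn from the pose commanded when the call began, along the tool's axes at that moment; what a row does not reach only later rows make up. A row lasts 1/8 s, in which the tool goes at most 62.5 mm and 10.7 degrees, less where a joint would pass 70% of its speed; a pose out of reach is approached as far as the arm can. A call with a gripper value outside its range is refused whole. The fingers move at their own pace and stop on an object; the grip force is fixed at half the most. Time passes only in rows, so rows that repeat a pose let the fingers close. It gives the time, the measured TCP pose, the force, the opening and the grip force at its end, in the units of the state.
- arm.read_state(): the state, without advancing time (a new reading comes with each control period).
- arm.grab_frame(name): name is "side" or "top" or "wrist"; returns a dict with "color" (400x640x3 uint8, red, green, blue), "K" (3x3 intrinsics, pixels), "extrinsics" (4x4, takes a point from camera to world coordinates); the wrist camera has in their place "tool_from_camera" (4x4, takes a point from camera to tool coordinates, whose origin is the TCP and whose axes are the flange's). Camera axes: x right, y up, looking along -z (the intrinsics and any distortion apply to the point x, -y, -z); pixel columns grow to the right and rows downward; lengths in m; the calibration is good to about 2 mm. A picture is of the moment at which its call begins: read the wrist's pose just before it. There is no depth.
- arm.sign_off(): hands the job in; it is judged then, once.
The state is a dict: "time": time; "joints": joint angles; "dq": joint speeds; "effort": joint torques, N m; "eef_pos": TCP position; "eef_rot": TCP orientation; "contact_force": force on the tool from outside, world axes, zero at the start; "moment": the same for the moment, N m; "width": opening from 0.0 (shut) to 1.0 (fully open); "finger_force": force on a finger pad.
Only numpy, scipy, OpenCV 4.12 (cv2) and the standard library are available. Lean on these libraries where they do the work, as an engineer would, in place of code of your own. Each camera call takes 0.05 s, during which the arm holds its last target. There are 200 camera calls.

### The job

Turn the dial of the parts case clockwise to mark 4 to free its cover, slide the cover back, and set the pipe tee down flat (not dropped) in the empty, cork-lined bay. Then slide the cover fully shut again, leaving the elbow in its own bay and everything else on the bench where it is.

Things in the scene. Friction and masses are not known exactly. Their poses are not given: they have to be found in the camera images.
- parts_case: Low black and grey case fixed to the bench; origin on the bench under the centre of its box, x away from the robot (yaw within 0.35), z up. Box 122 (x) x 187 (y) mm, 5 mm walls, rim 48 mm high, rails beside the cover up to 56. A 44 mm high, 5 mm divider at y = 0 parts two bays, each 112 (x) x 86 (y) mm, centred at y = +45.5 and -45.5 mm, floor 6 mm up. The lock block is on its -y end.
- cover (a joint): Flat grey sliding cover, top face 54 mm above the bench. In m: 0 shut, grows along the case's +x (away from the robot), 0.115 at the stop, where the bays are open up to x = 54 mm. Stays where left; slides at about 2 N plus 6 N per m/s. A pin in the lock holds it within about 1 mm of shut unless the dial is within 0.1 rad of mark 4, and the dial must stand there too when it is shut again.
- cover_grip (a point): Centre of the top of the black grip rib on the cover, 80 mm above the bench; the rib is 70 mm long along the case's y, 12 mm thick along the case's x and stands 26 mm above the cover. It lies at (-35, 0) mm in the case's frame when shut and moves with the cover.
- dial (a joint): Combination dial on the lock block, rad: grows clockwise from above; 0 at mark 0 (a round white dot; marks 1 to 6 are short white lines), 0.349 (20 degrees) a mark, so mark 4 is 1.396 and the last mark, 6, is 2.094 (stop). They lie on the block round the dial, without numerals. The pointer is the white line on one end of the grip bar. It stays where left and turns at about 0.05 N m.
- dial_grip (a point): On the dial's axis at (0, -132) mm in the case's frame, top of its upright grip bar, 82 mm above the bench. Bar 46 mm long, 11 thick, 26 high, on a disc 52 mm across; block under it 84 (x) x 74 (y) x 50 mm high. The bar lies along its pointer: in the case's frame 60 degrees counter-clockwise of +x at joint value 0, turning clockwise as it grows (20 degrees clockwise of +x at mark 4).
- tee_fitting: Loose pale metal pipe tee lying flat: 50 (its x, along the branch) x 72 (its y, along the straight run) x 26 mm high, origin under its centre, z up. It behaves as a solid block of its outline: pinch it 50 mm wide along its x, over the branch. 60 to 130 g. It lies in any one of three spots on the bench; the black screw-lid pot and the tape measure have the other two.
- cork_liner: Thin cork sheet, 108 (x) x 82 (y) x 2 mm, fixed on the floor of the case's empty bay; origin under its centre, 6 mm above the bench (its top is 8 mm above the bench), axes as the case's. Which of the two bays it is in varies.
- elbow_fitting: Pipe elbow, 69 x 68 x 25 mm, lying loose in the other bay of the case; origin under its centre.
- screw_pot: Bystander: small black pot with a ribbed screw lid, standing, 66 mm across, 60 mm high; origin under its centre.
- tape_measure: Bystander: tape measure lying flat, 69 x 99 x 36 mm; origin under its centre.
- drink_can: Bystander: drink can standing upright beside the case's +y end, 66 mm across, 168 mm high; origin under its centre.
- glue_pot: Bystander: white pot with a lid standing beyond the lock block, 64 mm across, 89 mm high; origin under its centre.
- folding_rule: Bystander: pale folding rule lying on the bench close in front of the case, 20 (x) x 235 (y) x 18 mm high; origin under its centre.
Mind the look-alikes: they are no part of the job. What is shaped like the tee_fitting but yellow is not meant.

How it is judged:
By the outcome, as a careful person would: the job done as asked, in the order asked, and still so for the second after the job is handed in, with the robot touching nothing.
It also fails if it takes over 72 s, if anything falls off the work surface, if the arm or the gripper's body presses on something with over 40 N, if the wrist force passes 120 N, or if a joint passes its speed limit or range.

## Working session

There is one attempt and no reset: what is moved stays moved. The work goes in short steps, Python scripts to look and compute and a shell command to move; the robot and the scene stay as the last step left them, time stands still between calls to the robot, and variables do not carry over. Pictures are saved under pics/ and viewed, at most 10 in all, crops included, and the job is handed in when it is done.

```bash
mkdir -p pics; ls; cat > h.py <<'E'
import numpy as np, cv2
from scipy.spatial.transform import Rotation as R
from cell import arm
def grab(n,f=None):
    s=arm.read_state(); d=arm.grab_frame(n)
    if f: cv2.imwrite('pics/'+f,cv2.cvtColor(d['color'],cv2.COLOR_RGB2BGR))
    if n=='wrist':
        T=np.eye(4);T[:3,:3]=R.from_rotvec(s['eef_rot']).as_matrix();T[:3,3]=s['eef_pos']
        E=T@np.array(d['tool_from_camera'])
    else: E=np.array(d['extrinsics'])
    return d,np.array(d['K']),E
def pix2w(K,E,u,v,z):
    r=E[:3,:3]@np.array([(u-K[0,2])/K[0,0],-(v-K[1,2])/K[1,1],-1.]); o=E[:3,3]
    return o+r*(z-o[2])/r[2]
def w2pix(K,E,p):
    c=np.linalg.inv(E)@np.append(p,1); return K[0,0]*c[0]/-c[2]+K[0,2], K[1,1]*(-c[1])/-c[2]+K[1,2]
E
python3 - <<'E'
from h import *
for n in('top','side'):
    d,K,E=grab(n,n+'0.png'); print(n,{k:v for k,v in d.items() if k!='color'}); np.savez(n+'.npz',K=K,E=E)
print(arm.read_state())
a=cv2.imread('pics/top0.png')
cv2.imwrite('pics/top0b.png',cv2.resize(a,(800,500),interpolation=3))
E
```

```text
pics
top {'K': array([[365.50028085,   0.        , 322.27993161],
       [  0.        , 365.50028085, 200.1470133 ],
       [  0.        ,   0.        ,   1.        ]]), 'extrinsics': array([[ 0.01518292,  0.98308437, -0.18252285,  0.33455526],
       [-0.99959259,  0.01933586,  0.02099489,  0.10929778],
       [ 0.02416898,  0.18212973,  0.98297743,  1.07378121],
       [ 0.        ,  0.        ,  0.        ,  1.        ]])}
side {'K': array([[400.15146918,   0.        , 322.65217959],
       [  0.        , 400.15146918, 203.26659321],
       [  0.        ,   0.        ,   1.        ]]), 'extrinsics': array([[-0.90731174,  0.24498686, -0.34171165,  0.09536377],
       [-0.42013405, -0.56017632,  0.71392567,  1.01228508],
       [-0.01651637,  0.79131784,  0.61118188,  0.89359323],
       [ 0.        ,  0.        ,  0.        ,  1.        ]])}
{'time': 0.1, 'joints': array([ 1.16211277,  0.32174646, -0.07012275,  1.45153861,  0.02261271,
        1.37077302, -0.05689965]), 'dq': array([ 6.40790250e-04, -1.80789519e-03, -1.12661802e-03, -3.64216079e-03,
       -8.09069504e-05, -2.87398324e-04, -9.33987456e-04]), 'effort': array([ 8.14157829e-04, -4.94876003e+01, -3.83432647e-01, -3.15210485e+01,
        1.30948081e-02,  7.40188145e-03,  6.96637585e-06]), 'eef_pos': array([ 0.2664554 , -0.59230916,  0.19964199]), 'eef_rot': array([-3.07005555e+00, -6.58934222e-01,  6.92401543e-04]), 'contact_force': array([ 0.30185111, -0.44052206,  0.63208289]), 'moment': array([ 0.0496848 , -0.04409559,  0.00392482]), 'finger_force': 0.0, 'width': 0.9970642865388104}
```

View pics/top0b.png

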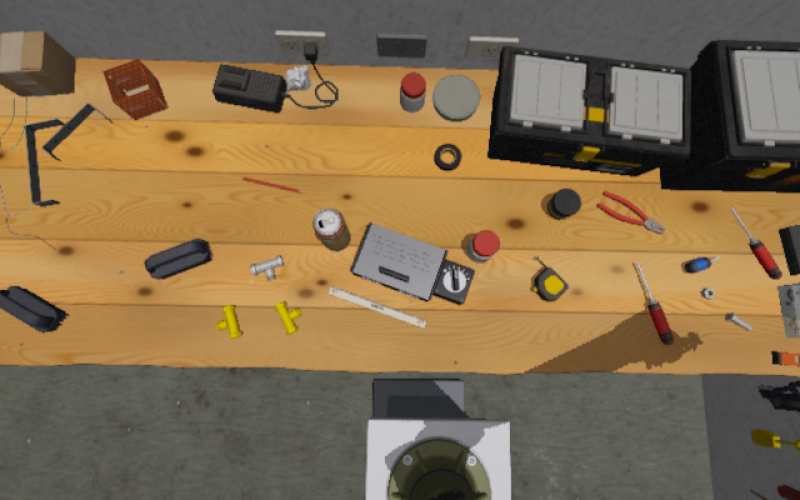

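View pics/side0.png

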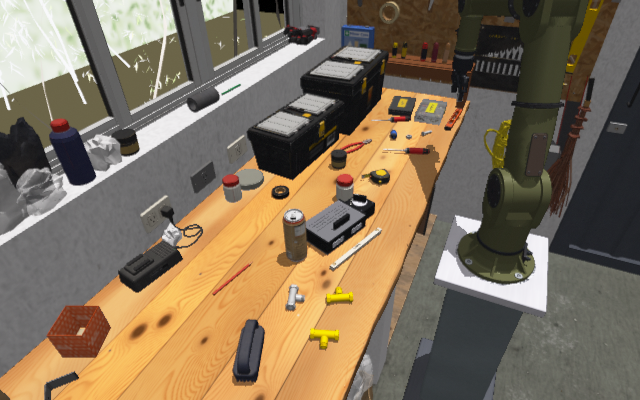

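The top view (800-wide) shows the tee candidates: pale metal at (267,267), yellow at (231,321) and (288,316). I choose the pale one. The case is at (400,262), the dial at (455,280), the can at (330,228) and the glue pot at (484,246). The rule is at (377,306), the screw pot at (564,204) and the tape at (550,284). Next, a close crop.

```bash
python3 - <<'E'
import cv2,numpy as np
a=cv2.imread('pics/top0.png')
c=a[170:265,265:410]; c=cv2.resize(c,None,fx=5.5,fy=5.5,interpolation=2)   # case
t=a[195:235,190:240]; t=cv2.resize(t,None,fx=5.5,fy=5.5,interpolation=2); 
c[300:300+t.shape[0],0:t.shape[1]]=t
cv2.imwrite('pics/crop1.png',c); print(c.shape,t.shape)
E
```

```text
(522, 798, 3) (220, 275, 3)
```

View pics/crop1.png

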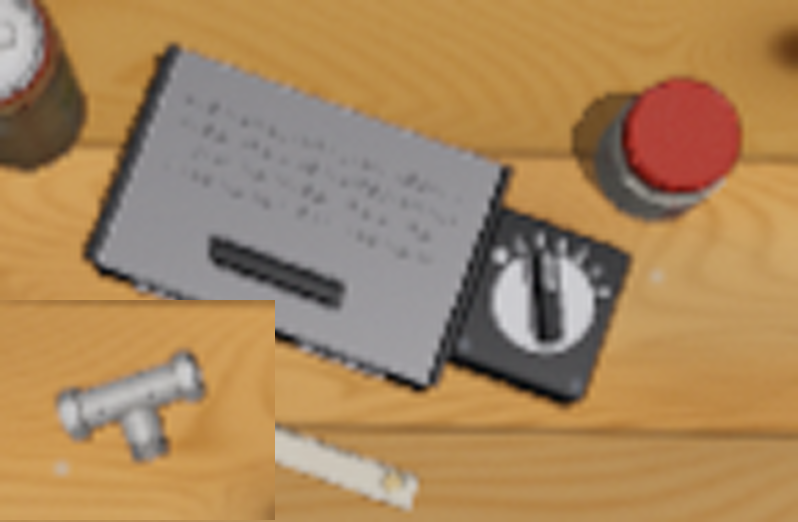

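```bash
cat > m.py <<'E'
from h import *
f=np.load('top.npz');K,E=f['K'],f['E']
def c(u,v,z,o=(265,170)): return pix2w(K,E,o[0]+(u+.5)/5.5-.5,o[1]+(v+.5)/5.5-.5,z)[:2]
rl=c(175,46,.056);rr=c(510,170,.056);fr=c(433,388,.056);fl=c(90,255,.056)
print('corners',rl,rr,fr,fl)
for a,b in((rl,rr),(fl,fr)): d=a-b;print('yaw y-axis',np.arctan2(-d[0],d[1]),np.linalg.norm(d))
for a,b in((rl,fl),(rr,fr)): d=a-b;print('yaw x',np.arctan2(d[1],d[0]),np.linalg.norm(d))
print('centre',(rl+rr+fr+fl)/4)
r1=c(222,243,.08);r2=c(338,294,.08);print('rib',(r1+r2)/2,r1-r2)
r=c(278,269,.08);print('rib c',r)
g=c(546,297,.082);print('dial',g, 'disc',c(543,305,.056))
a=c(540,252,.082);b=c(551,340,.082);d=a-b;print('bar ang',np.arctan2(d[1],d[0]),np.linalg.norm(d))
o=(190,195)
t=lambda u,v,z:c(u,v-300,z,o)
l=t(68,414,.018);rr_=t(190,375,.018);br=t(150,452,.013);m=(l+rr_)/2
d=l-rr_; print('tee run',l,rr_,np.linalg.norm(d),'y-dir',np.arctan2(d[1],d[0]),'branch',br,np.linalg.norm(br-m),np.arctan2(*(br-m)[::-1]))
E
python3 m.py
```

```text
corners [0.58662945 0.16253974] [ 0.52447826 -0.01194144] [0.41162475 0.02734067] [0.47621138 0.2027063 ]
yaw y-axis -0.3421925446456938 0.1852200169118412
yaw y-axis -0.3528811388554144 0.18688108051555224
yaw x -0.3488872167290664 0.11749681957335288
yaw x -0.33496378276676986 0.11949476664649619
centre [0.49973596 0.09516132]
rib [0.46786536 0.10592195] [0.02452842 0.05823387]
rib c [0.46757618 0.10686574]
dial [ 0.45573285 -0.02664538] disc [ 0.45477978 -0.02865168]
bar ang 0.11883919625411118 0.04422459480435552
tee run [0.47911802 0.43420312] [0.50109294 0.37176943] 0.0661880846212112 y-dir 1.9092269853004709 branch [0.46040832 0.39134164] 0.031898567162789326 -2.767904231355829
```

```bash
cat >> h.py <<'E'
def plan(x,y,z,th):
    s=arm.read_state(); R0=R.from_rotvec(s['eef_rot']); X=np.array([np.cos(th),np.sin(th),0]);Z=np.array([0,0,-1.])
    R1=R.from_matrix(np.c_[X,np.cross(Z,X),Z])
    print('t',round(s['time'],2),'pos',s['eef_pos'].round(4),'th',round(float(np.arctan2(*R0.as_matrix()[1::-1,0])),3),
     'row',np.r_[R0.inv().apply(np.array([x,y,z])-s['eef_pos'])*100,(R0.inv()*R1).as_rotvec()].round(3),'w',round(s['width']*8.54,2),'j',s['joints'].round(2))
E
python3 -c "
from h import *
plan(.455,-.029,.2,.119)
f=np.load('top.npz');print(pix2w(f['K'],f['E'],265+683/5.5,170+137/5.5,.089))"
```

```text
t 0.1 pos [ 0.2665 -0.5923  0.1996] th 0.423 row [ 4.0310e+01 -4.3632e+01  3.4000e-02 -2.0000e-03  0.0000e+00  3.0400e-01] w 8.51 j [ 1.16  0.32 -0.07  1.45  0.02  1.37 -0.06]
[ 0.53575124 -0.09623189  0.089     ]
```

```bash
python3 -m jog '[[40.3,-43.6,0,0,0,0.3,6],[40.3,-43.6,0,0,0,0.3,6],[40.3,-43.6,0,0,0,0.3,6],[40.3,-43.6,0,0,0,0.3,6],[40.3,-43.6,0,0,0,0.3,6],[40.3,-43.6,0,0,0,0.3,6],[40.3,-43.6,0,0,0,0.3,6],[40.3,-43.6,0,0,0,0.3,6],[40.3,-43.6,0,0,0,0.3,6],[40.3,-43.6,0,0,0,0.3,6]]' ; python3 - <<'E'
from h import *
plan(.455,-.029,.062,.119)
d,K,E=grab('wrist','w1.png'); np.savez('w1.npz',K=K,E=E)
print(w2pix(K,E,[.455,-.029,.082]))
E
```

```text
time: 1.35
eef_pos: [0.4556, -0.0259, 0.2006]
eef_rot: [-3.135, -0.2, -0.0]
contact_force: [1.4, -0.6, 0.4]
width: 0.706
finger_force: 0.0
t 1.35 pos [ 0.4556 -0.0259  0.2006] th 0.128 row [-1.030e-01  2.980e-01  1.386e+01 -0.000e+00 -0.000e+00  9.000e-03] w 6.03 j [ 0.62 -0.08 -0.58  1.89 -0.05  1.32 -1.39]
(np.float64(319.57258901385853), np.float64(189.29096350261463))
```

View pics/w1.png

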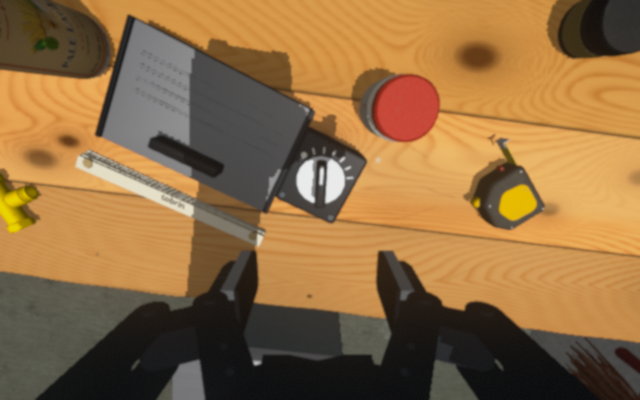

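```bash
python3 - <<'E'
from h import *
plan(.455,-.029,.062,.119)
d,K,E=grab('wrist','w2.png'); np.savez('w2.npz',K=K,E=E)
print(w2pix(K,E,[.455,-.029,.082]),E.round(3),K[0,0])
a=cv2.imread('pics/w2.png')[110:230,240:400]
cv2.imwrite('pics/w2c.png',cv2.resize(a,None,fx=5,fy=5,interpolation=2))
E
```

```text
t 1.4 pos [ 0.4565 -0.0224  0.2007] th 0.131 row [-2.5500e-01  6.6000e-01  1.3866e+01 -2.0000e-03 -1.0000e-03  1.2000e-02] w 6.0 j [ 0.62 -0.08 -0.59  1.89 -0.05  1.32 -1.39]
(np.float64(323.19588905541076), np.float64(190.73327715492388)) [[ 0.131  0.946  0.298  0.533]
 [-0.991  0.126  0.037 -0.013]
 [-0.003 -0.3    0.954  0.374]
 [ 0.     0.     0.     1.   ]] 306.1705141903677
```

View pics/w2c.png

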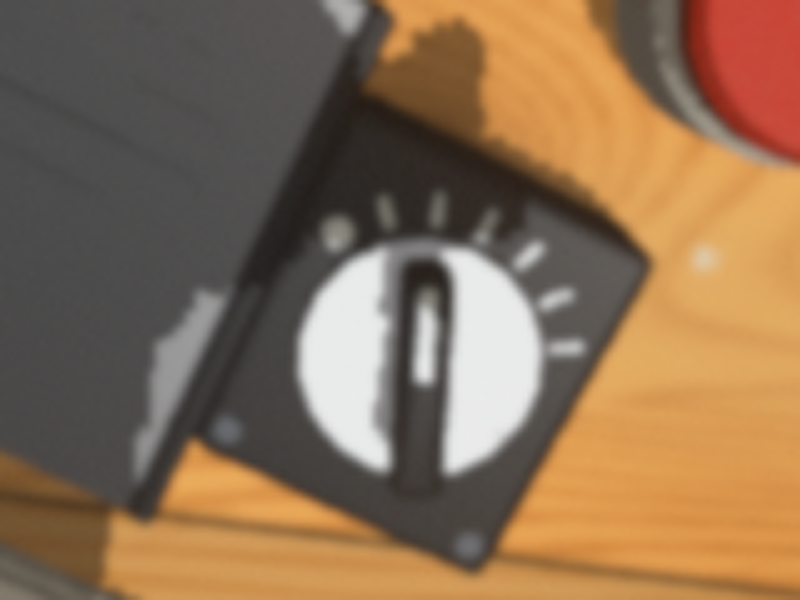

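```bash
python3 - <<'E'
from h import *
f=np.load('w2.npz');K,E=f['K'],f['E']
c=lambda u,v,z:pix2w(K,E,240+(u+.5)/5-.5,110+(v+.5)/5-.5,z)
print(c(422,358,.056),'ends',c(418,492,.082),c(427,275,.082))
d=c(427,275,.082)-c(418,492,.082);print(np.arctan2(d[1],d[0]),np.hypot(*d[:2]))
for u,v in((337,233),(388,212),(438,210),(487,226),(530,256),(557,300),(567,349)):
    d=c(u,v,.05)-np.array([.455,-.029,.05]);print(np.arctan2(d[1],d[0])+.345,np.hypot(*d[:2]))
plan(.457,-.029,.12,.1)
E
```

```text
[ 0.4585866 -0.0298195  0.056    ] ends [ 0.43720433 -0.03146682  0.082     ] [ 0.48100694 -0.02715252  0.082     ]
0.09817751316867063 0.04401456783700115
0.9985365352780038 0.03362627793092745
0.6524929591559092 0.03410511914474089
0.3430473944385879 0.034304783414280095
0.022377172408116486 0.034088429402404447
-0.307962055530841 0.03428179766103058
-0.64001541702235 0.03368868646888442
-0.9720889240349917 0.03304081300110928
t 1.45 pos [ 0.4558 -0.0254  0.2006] th 0.13 row [ 6.500e-02  3.800e-01  8.055e+00 -1.000e-03 -0.000e+00  3.000e-02] w 6.01 j [ 0.62 -0.08 -0.59  1.89 -0.05  1.32 -1.39]
```

```bash
python3 -m jog '[[0.1,0.4,6,0,0,0.03,5],[0.1,0.4,10,0,0,0.03,5],[0.1,0.4,10,0,0,0.03,5],[0.1,0.4,10,0,0,0.03,5]]' ; python3 - <<'E'
from h import *
plan(.457,-.0295,.061,.1)
E
```

```text
time: 1.95
eef_pos: [0.4577, -0.0343, 0.102]
eef_rot: [3.138, 0.144, 0.003]
contact_force: [0.6, -0.7, 1.6]
width: 0.586
finger_force: 0.0
t 1.95 pos [ 0.4577 -0.0343  0.102 ] th 0.092 row [-3.500e-02 -4.860e-01  4.101e+00  1.000e-03 -2.000e-03 -8.000e-03] w 5.01 j [ 0.62  0.01 -0.6   2.01  0.01  1.12 -1.46]
```

```bash
python3 -m jog '[[0,0,0,0,0,0,5],[0,0,0,0,0,0,5],[0,0,0,0,0,0,5],[0,0,0,0,0,0,5]]' ; python3 - <<'E'
from h import *
plan(.457,-.0295,.061,.1)
E
```

```text
time: 2.45
eef_pos: [0.4569, -0.0337, 0.1008]
eef_rot: [3.138, 0.146, 0.0]
contact_force: [-0.3, -0.7, -0.8]
width: 0.581
finger_force: 0.0
t 2.45 pos [ 0.4569 -0.0337  0.1008] th 0.093 row [ 0.05  -0.42   3.982  0.    -0.    -0.007] w 4.96 j [ 0.62  0.01 -0.6   2.02  0.01  1.11 -1.46]
```

```bash
python3 -m jog '[[0,-0.4,2,0,0,0,5],[0,-0.4,4,0,0,0,5],[0,-0.4,4,0,0,0,5],[0,-0.4,4,0,0,0,3],[0,-0.4,4,0,0,0,0.6],[0,-0.4,4,0,0,0,0.6],[0,-0.4,4,0,0,0,0.6],[0,-0.4,4,0,0,0,0.6],[0,-0.4,4,0,0,0,0.6]]' ; python3 - <<'E'
from h import *
plan(.457,-.0295,.061,-.694)
print(arm.read_state()['moment'])
E
```

```text
time: 3.58
eef_pos: [0.4564, -0.0297, 0.0606]
eef_rot: [3.138, 0.146, -0.0]
contact_force: [0.4, 0.8, -0.5]
width: 0.067
finger_force: 0.0
t 3.58 pos [ 0.4564 -0.0297  0.0606] th 0.093 row [ 0.061 -0.016 -0.04   0.    -0.     0.787] w 0.57 j [ 0.6   0.07 -0.61  2.06  0.04  1.03 -1.51]
[-0.03863654 -0.03348138 -0.02516428]
```

```bash
python3 - <<'E'
from h import *
d,K,E=grab('wrist','w3.png')
d,K,E=grab('side','s3.png')
a=cv2.imread('pics/w3.png')[100:400,160:480]
b=cv2.imread('pics/s3.png')[170:270,290:400]
b=cv2.resize(b,None,fx=3.5,fy=3.5,interpolation=2);c=np.zeros((450,800,3),np.uint8);c[:300,:320]=a;c[:350,330:330+385]=b
cv2.imwrite('pics/c3.png',c); print(arm.read_state()['eef_pos'])
E
```

```text
[ 0.45638833 -0.02969875  0.06057877]
```

View pics/c3.png

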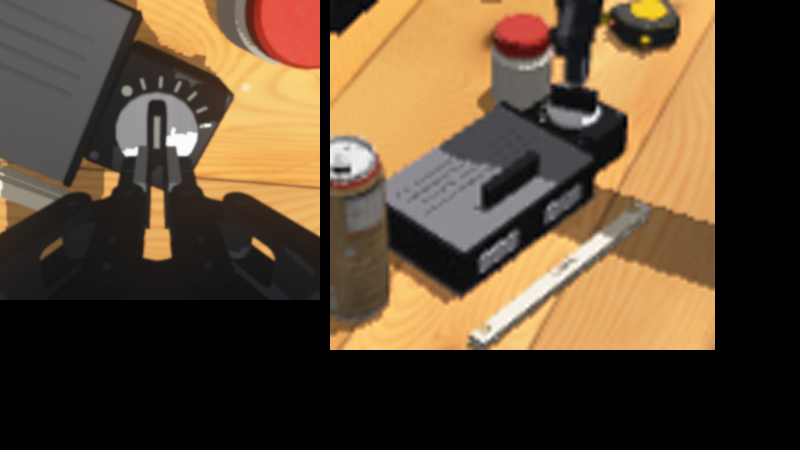

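```bash
python3 - <<'E'
from h import *
p=arm.read_state()['eef_pos']
for n,o,f in(('wrist',(160,100),1),('side',(290,170),3.5)):
    d,K,E=grab(n); 
    for q in(p,[.457,-.0295,.082],[.480,-.027,.082],[.434,-.032,.082],[.457,-.0295,.056]):
        u,v=w2pix(K,E,q); print(n,np.round(q,3),((u-o[0])*f+(330 if n=='side' else 0),(v-o[1])*f))
a=cv2.imread('pics/w3.png')[180:330,260:390]
b=cv2.imread('pics/s3.png')[170:230,340:400]
c=np.zeros((600,800,3),np.uint8);c[:450,:390]=cv2.resize(a,(390,450),interpolation=2);c[:400,400:800]=cv2.resize(b,(400,400),interpolation=2)
cv2.imwrite('pics/c3b.png',c)
E
```

```text
wrist [ 0.456 -0.03   0.061] (np.float64(156.2942220627612), np.float64(137.67059292844846))
wrist [ 0.457 -0.03   0.082] (np.float64(155.95433785974825), np.float64(152.64728441840452))
wrist [ 0.48  -0.027  0.082] (np.float64(155.2342743658105), np.float64(112.8084318599108))
wrist [ 0.434 -0.032  0.082] (np.float64(156.61691456042047), np.float64(189.30557317905783))
wrist [ 0.457 -0.03   0.056] (np.float64(156.08433560365484), np.float64(133.76837600347545))
side [ 0.456 -0.03   0.061] (np.float64(570.4264628392617), np.float64(103.24400044178388))
side [ 0.457 -0.03   0.082] (np.float64(570.6122698920037), np.float64(85.66532233213195))
side [ 0.48  -0.027  0.082] (np.float64(547.6357480836028), np.float64(81.47140930319449))
side [ 0.434 -0.032  0.082] (np.float64(593.7944547849363), np.float64(89.89677512000169))
side [ 0.457 -0.03   0.056] (np.float64(569.592844589484), np.float64(106.91144081417295))
```

View pics/c3b.png

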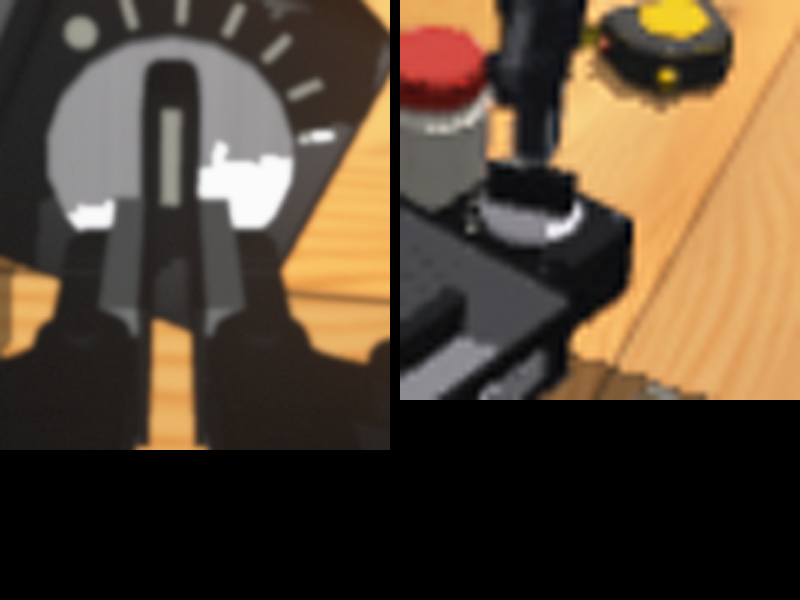

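The pads flank the bar, at wrist crop x 140 and 205. The gap is about the bar's own thickness although the reading is only 0.57 cm, so I'll close fully and watch the force.

```bash
python3 -m jog '[[0,0,0,0,0,0,0],[0,0,0,0,0,0,0],[0,0,0,0,0,0,0]]'
```

```text
time: 4.15
eef_pos: [0.4564, -0.0297, 0.0606]
eef_rot: [3.138, 0.146, 0.0]
contact_force: [0.4, -0.7, -0.4]
width: 0.004
finger_force: 0.0
```

```bash
python3 -m jog '[[0,0,0.2,0,0,0,0],[0,0,0.2,0,0,0,0]]'; python3 - <<'E'
from h import *
d,K,E=grab('side','s4.png'); p=arm.read_state()['eef_pos']
print([tuple(np.round((np.array(w2pix(K,E,q))-[345,175])*8,0)) for q in (p,p+[0,0,.02],[.457,-.0295,.082])])
b=cv2.imread('pics/s4.png')[175:220,345:385]
d,K,E=grab('wrist','w4.png')
print([tuple(np.round((np.array(w2pix(K,E,q))-[260,180])*3,0)) for q in (p,p+[0,0,.02],[.457,-.0295,.082])])
a=cv2.imread('pics/w4.png')[180:330,260:390]
c=np.zeros((450,720,3),np.uint8);c[:360,:320]=cv2.resize(b,None,fx=8,fy=8,interpolation=2);c[:,330:]=cv2.resize(a,None,fx=3,fy=3,interpolation=2)
cv2.imwrite('pics/c4.png',c)
E
```

```text
time: 4.4
eef_pos: [0.4562, -0.0297, 0.0584]
eef_rot: [-3.138, -0.146, 0.001]
contact_force: [-0.5, 0.4, 0.0]
width: 0.001
finger_force: 0.0
[(np.float64(110.0), np.float64(200.0)), (np.float64(111.0), np.float64(163.0)), (np.float64(110.0), np.float64(156.0))]
[(np.float64(169.0), np.float64(173.0)), (np.float64(169.0), np.float64(218.0)), (np.float64(168.0), np.float64(223.0))]
```

View pics/c4.png

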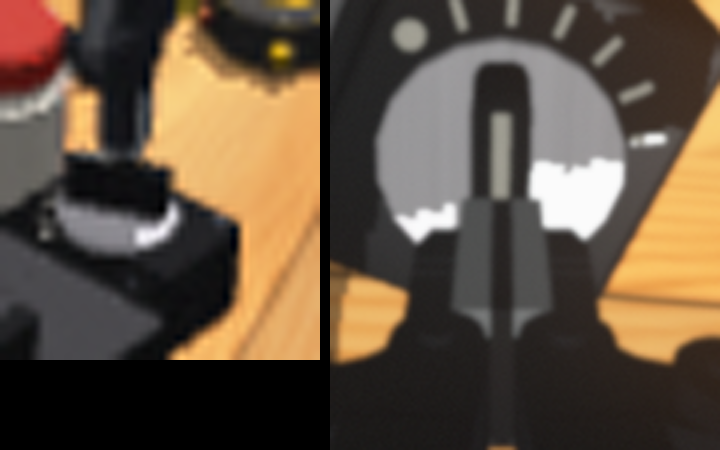

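The fingertips sit on top of the bar, at side crop (125,155), with the whole bar visible in front. The real tips are therefore about 20 mm above the reported TCP. I'll open, go lower in small steps and watch the force.

```bash
python3 -m jog '[[0,0,0,0,0,0,4],[0,0,0,0,0,0,4],[0,0,0,0,0,0,4],[0,0,0.5,0,0,0,4],[0,0,1.0,0,0,0,4],[0,0,1.0,0,0,0,4]]';python3 -m jog '[[0,0,0.3,0,0,0,4],[0,0,0.6,0,0,0,4],[0,0,0.6,0,0,0,4]]';python3 -m jog '[[0,0,0,0,0,0,0],[0,0,0,0,0,0,0],[0,0,0,0,0,0,0],[0,0,0,0,0,0,0],[0,0,0,0,0,0,0]]'
```

```text
time: 5.25
eef_pos: [0.4558, -0.0296, 0.0479]
eef_rot: [-3.138, -0.146, 0.002]
contact_force: [0.4, -1.2, 0.9]
width: 0.471
finger_force: 0.0
time: 5.62
eef_pos: [0.4562, -0.0297, 0.0423]
eef_rot: [-3.138, -0.146, 0.001]
contact_force: [0.6, 0.2, -0.5]
width: 0.466
finger_force: 0.0
time: 6.25
eef_pos: [0.4565, -0.0294, 0.0429]
eef_rot: [-3.138, -0.146, -0.0]
contact_force: [-2.7, 1.8, 4.9]
width: 0.102
finger_force: 60.5
```

```bash
python3 -m jog '[[0,0,0,0,0,0.15,0],[0,0,0,0,0,0.3,0],[0,0,0,0,0,0.45,0],[0,0,0,0,0,0.6,0],[0,0,0,0,0,0.75,0],[0,0,0,0,0,0.79,0],[0,0,0,0,0,0.79,0],[0,0,0,0,0,0.79,0],[0,0,0,0,0,0.79,0]]'; python3 -c "
from h import *
plan(.457,-.0295,.1,-.694);print(arm.read_state()['moment'])"
```

```text
time: 7.38
eef_pos: [0.4568, -0.0285, 0.0429]
eef_rot: [-2.952, 1.07, -0.0]
contact_force: [-1.7, 4.5, 5.0]
width: 0.104
finger_force: 60.5
t 7.38 pos [ 0.4568 -0.0285  0.0429] th -0.696 row [ 8.200e-02  5.700e-02 -5.711e+00 -1.000e-03  0.000e+00 -2.000e-03] w 0.89 j [ 0.55  0.09 -0.56  2.08  0.06  0.99 -2.31]
[ 1.09449116  0.35525612 -0.06645549]
```

```bash
python3 -m jog '[[0,0,0,0,0,0,4],[0,0,0,0,0,0,4],[0,0,0,0,0,0,4],[0,0,-4,0,0,0,4],[0,0,-9,0,0,0,4],[0,0,-9,0,0,0,4],[0,0,-9,0,0,0,4]]'; python3 -c "
from h import *
plan(.468,.107,.12,1.226)
d,K,E=grab('wrist','w5.png');np.savez('w5.npz',K=K,E=E)
d,K,E=grab('top','t5.png')
a=cv2.imread('pics/w5.png')[80:280,200:440];cv2.imwrite('pics/c5.png',cv2.resize(a,None,fx=3,fy=3,interpolation=2))"
```

```text
time: 8.25
eef_pos: [0.456, -0.0301, 0.1322]
eef_rot: [2.952, -1.073, -0.0]
contact_force: [-0.6, -0.8, 0.1]
width: 0.468
finger_force: 0.0
t 8.25 pos [ 0.456  -0.0301  0.1322] th -0.698 row [-7.8870e+00 -1.1273e+01  1.2100e+00  1.0000e-03  1.0000e-03 -1.9240e+00] w 4.0 j [ 0.58 -0.02 -0.56  1.98 -0.01  1.18 -2.24]
```

View pics/c5.png

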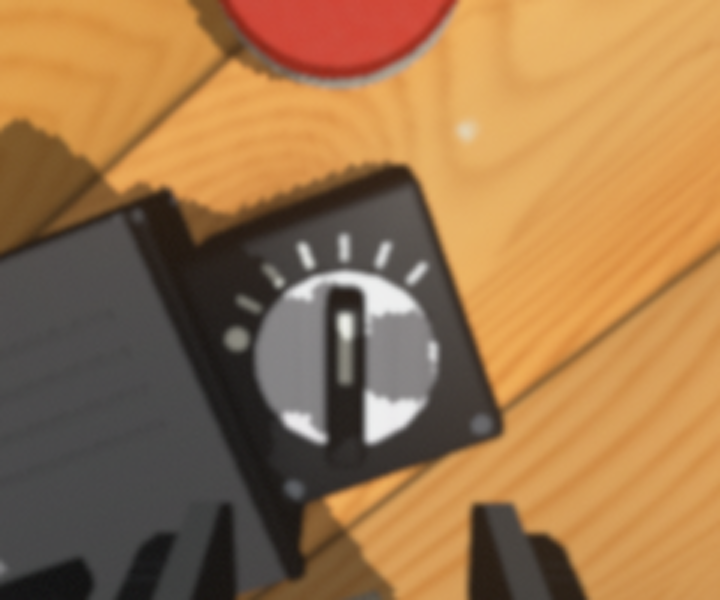

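The pointer stands on mark 4 (line at (344,247), bar end at (345,290)). Next, the cover rib.

```bash
python3 -m jog '[[-1,-1,0,0,0,-0.18,4],[-2,-2,0,0,0,-0.37,4],[-3,-4,0,0,0,-0.55,4],[-4,-6,0,0,0,-0.74,4],[-5,-8,0,0,0,-0.92,4],[-6,-9,0,0,0,-1.11,4],[-7,-10,0,0,0,-1.29,4],[-7.9,-11.3,1,0,0,-1.48,4],[-7.9,-11.3,2,0,0,-1.66,4],[-7.9,-11.3,2,0,0,-1.85,4]]'; python3 -m jog '[[0,0,0,0,0,-0.08,4],[0,0,0,0,0,-0.08,4],[0,0,0,0,0,-0.08,4],[0,0,0,0,0,-0.08,4]]'; python3 -c "
from h import *
plan(.468,.107,.042,1.226)
f=np.load('w5.npz');K,E=f['K'],f['E']
"
```

```text
time: 9.6
eef_pos: [0.4667, 0.1076, 0.1103]
eef_rot: [-2.628, -1.717, 0.006]
contact_force: [0.1, 0.4, 0.9]
width: 0.469
finger_force: 0.0
time: 10.1
eef_pos: [0.4682, 0.1076, 0.1123]
eef_rot: [-2.566, -1.812, 0.001]
contact_force: [0.6, -0.3, 0.2]
width: 0.474
finger_force: 0.0
t 10.1 pos [0.4682 0.1076 0.1123] th 1.23 row [-6.500e-02  2.000e-03  7.035e+00 -0.000e+00  0.000e+00  4.000e-03] w 4.05 j [ 0.43  0.07 -0.73  1.95  0.05  1.14 -0.66]
```

```bash
python3 -m jog '[[0,0,4,0,0,0,4],[0,0,6.5,0,0,0,4],[0,0,7,0,0,0,4],[0,0,7,0,0,0,4]]'; python3 -m jog '[[0,0,0,0,0,0,0],[0,0,0,0,0,0,0],[0,0,0,0,0,0,0],[0,0,0,0,0,0,0]]'
```

```text
time: 10.6
eef_pos: [0.4687, 0.1078, 0.043]
eef_rot: [2.566, 1.813, 0.0]
contact_force: [0.6, -0.1, -0.5]
width: 0.471
finger_force: 0.0
time: 11.1
eef_pos: [0.4694, 0.1078, 0.0438]
eef_rot: [2.565, 1.812, 0.002]
contact_force: [-1.5, 0.0, 5.8]
width: 0.111
finger_force: 58.9
```

```bash
python3 -m jog '[[0,1,0,0,0,0,0],[0,2.5,0,0,0,0,0],[0,4,0,0,0,0,0],[0,5.5,0,0,0,0,0],[0,7,0,0,0,0,0],[0,8.5,0,0,0,0,0],[0,10,0,0,0,0,0],[0,11.3,0,0,0,0,0],[0,11.5,0,0,0,0,0],[0,11.5,0,0,0,0,0]]'; python3 -c "
from h import *
p=arm.read_state()['eef_pos'];print(p,np.hypot(*(p[:2]-[.4694,.1078])),np.arctan2(*(p[:2]-[.4694,.1078])[::-1]))"
```

```text
time: 12.35
eef_pos: [0.5772, 0.0702, 0.0439]
eef_rot: [-2.565, -1.813, -0.001]
contact_force: [-2.6, 1.3, 6.4]
width: 0.111
finger_force: 59.1
[0.57719535 0.07016394 0.04389221] 0.11417666607551688 -0.33591168852813835
```

```bash
python3 -m jog '[[0,0,0,0,0,0,4],[0,0,0,0,0,0,4],[0,0,0,0,0,0,8],[0,0,-5,0,0,0,8],[0,0,-11,0,0,0,8],[0,0,-17,0,0,0,8],[0,0,-20.5,0,0,0,8],[0,0,-20.5,0,0,0,8]]'; python3 - <<'E'
from h import *
plan(.479,.399,.25,1.918)
f=np.load('top.npz');print('can',pix2w(f['K'],f['E'],328/1.25,216/1.25,.168))
d,K,E=grab('top','t6.png'); im=d['color']
cn=np.array([.4997,.0952]);yw=-.345
for s in(1,-1):
    for dx in(-.035,-.015,0.005):
        q=cn+R.from_euler('z',yw).as_matrix()[:2,:2]@[dx,s*.0455]
        u,v=w2pix(K,E,[*q,.008]);u,v=int(round(u)),int(round(v));print(s,dx,u,v,im[v-1:v+2,u-4:u+5].reshape(-1,3).mean(0).round())
E
```

```text
time: 13.35
eef_pos: [0.5786, 0.0697, 0.2511]
eef_rot: [2.563, 1.811, 0.008]
contact_force: [0.0, 0.2, -0.1]
width: 0.937
finger_force: 0.0
t 13.35 pos [0.5786 0.0697 0.2511] th 1.23 row [ 2.7707e+01 -2.0390e+01  4.3000e-02  6.0000e-03 -0.0000e+00 -6.8800e-01] w 8.0 j [ 0.43  0.21 -0.69  1.53  0.14  1.44 -0.61]
can [0.57055158 0.24350721 0.168     ]
1 -0.035 300 217 [94. 92. 95.]
1 -0.015 303 210 [96. 94. 96.]
1 0.005 305 204 [92. 91. 94.]
-1 -0.035 329 228 [184. 147.  92.]
-1 -0.015 332 221 [200. 161. 101.]
-1 0.005 334 215 [204. 164. 103.]
```

```bash
python3 -m jog '[[5,-3.7,0,0,0,-0.12,8],[10,-7.4,0,0,0,-0.24,8],[15,-11,0,0,0,-0.36,8],[20,-14.7,0,0,0,-0.48,8],[25,-18.4,2,0,0,-0.6,8],[27.7,-20.4,5,0,0,-0.69,8],[27.7,-20.4,5,0,0,-0.69,8],[27.7,-20.4,5,0,0,-0.69,8],[27.7,-20.4,5,0,0,-0.69,8]]'; python3 - <<'E'
from h import *
plan(.479,.399,.12,1.918)
d,K,E=grab('wrist','w7.png');np.savez('w7.npz',K=K,E=E)
print([w2pix(K,E,q) for q in([.479,.399,.026],[.490,.403,.026])])
im=d['color']; hsv=cv2.cvtColor(im,cv2.COLOR_RGB2HSV)
u0,v0=map(int,w2pix(K,E,[.479,.399,.02]))
m=((hsv[...,1]<70)).astype(np.uint8); w=np.zeros_like(m); w[max(0,v0-75):v0+75,max(0,u0-75):u0+75]=1; m&=w
n,l,st,ce=cv2.connectedComponentsWithStats(m)
for i in range(1,n):
    if st[i,4]>100: print(st[i],ce[i])
i=1+np.argmax(st[1:,4]); cs,_=cv2.findContours((l==i).astype(np.uint8),cv2.RETR_EXTERNAL,cv2.CHAIN_APPROX_NONE)
c=max(cs,key=len)[:,0]; P=np.array([pix2w(K,E,u,v,.013)[:2] for u,v in c])
(cx,cy),sz,a=cv2.minAreaRect((P*1000).astype(np.float32)); print('rect mm',cx,cy,sz,np.radians(a)); print(cv2.boxPoints(((cx,cy),sz,a)).round(1))
o=im.copy(); cv2.drawContours(o,[c.reshape(-1,1,2)],-1,(255,0,0),1); cv2.imwrite('pics/w7m.png',cv2.cvtColor(o,cv2.COLOR_RGB2BGR)[max(0,v0-100):v0+100,max(0,u0-130):u0+130])
E
```

```text
time: 14.52
eef_pos: [0.4784, 0.397, 0.1979]
eef_rot: [1.805, 2.57, 0.0]
contact_force: [0.1, 0.2, -0.3]
width: 0.934
finger_force: 0.0
t 14.53 pos [0.4784 0.397  0.1979] th 1.917 row [ 1.770e-01  1.160e-01  7.788e+00  1.000e-03  1.000e-03 -1.000e-03] w 7.98 j [-0.02  0.4  -0.92  1.51  0.32  1.4  -0.62]
[(np.float64(317.72195584095823), np.float64(174.45620769793626)), (np.float64(327.9144475422543), np.float64(174.42809641608358))]
[ 300  142   40   63 1360] [324.64264706 172.82647059]
rect mm 481.80810546875 397.3671569824219 (46.62883758544922, 75.2891616821289) 0.3681830526783771
[[446.5 424.1]
 [473.6 353.9]
 [517.1 370.6]
 [490.  440.9]]
```

```bash
python3 -c "
from h import *
plan(.481,.398,.02,1.93)"; python3 -m jog '[[0.1,0.3,5,0,0,-0.01,7],[0.1,0.3,10,0,0,-0.01,7],[0.1,0.3,15,0,0,-0.01,7],[0.1,0.3,17.8,0,0,-0.01,7],[0.1,0.3,17.8,0,0,-0.01,7],[0.1,0.3,17.8,0,0,-0.01,7]]';python3 -m jog '[[0,0,0.5,0,0,0,7],[0,0,1,0,0,0,7],[0,0,1,0,0,0,7]]';python3 -m jog '[[0,0,0.5,0,0,0,7],[0,0,1,0,0,0,7],[0,0,1,0,0,0,7]]'; python3 -m jog '[[0,0,0.5,0,0,0,7],[0,0,0.5,0,0,0,7]]'; python3 - <<'E'
from h import *
plan(.481,.398,.02,1.93)
d,K,E=grab('wrist','w8.png')
E
```

```text
t 14.57 pos [0.4784 0.3971 0.1981] th 1.917 row [ 9.0000e-03  2.5100e-01  1.7812e+01  1.0000e-03  1.0000e-03 -1.3000e-02] w 8.01 j [-0.02  0.4  -0.93  1.51  0.32  1.4  -0.62]
time: 15.32
eef_pos: [0.4809, 0.4009, 0.0214]
eef_rot: [1.789, 2.581, 0.004]
contact_force: [0.1, 0.7, 0.3]
width: 0.82
finger_force: 0.0
time: 15.7
eef_pos: [0.4794, 0.4002, 0.0094]
eef_rot: [1.788, 2.583, -0.001]
contact_force: [-0.4, 1.4, 0.8]
width: 0.824
finger_force: 0.0
time: 16.08
eef_pos: [0.4791, 0.4001, -0.0011]
eef_rot: [-1.788, -2.583, 0.002]
contact_force: [0.0, -0.5, 0.1]
width: 0.819
finger_force: 0.0
time: 16.32
eef_pos: [0.4792, 0.4002, -0.0059]
eef_rot: [-1.788, -2.583, 0.001]
contact_force: [0.4, -0.3, -0.2]
width: 0.817
finger_force: 0.0
t 16.32 pos [ 0.4792  0.4002 -0.0059] th 1.93 row [-2.660e-01  8.700e-02 -2.593e+00 -1.000e-03  0.000e+00  0.000e+00] w 6.98 j [-0.1   0.59 -0.82  1.7   0.49  1.07 -0.72]
```

```bash
python3 -m jog '[[-0.2,0.1,0.4,0,0,0,7],[-0.2,0.1,0.8,0,0,0,7],[-0.2,0.1,0.8,0,0,0,7]]';python3 -m jog '[[0,0,0,0,0,0,4],[0,0,0,0,0,0,0],[0,0,0,0,0,0,0],[0,0,0,0,0,0,0],[0,0,0,0,0,0,0]]';python3 -m jog '[[0,0,0,0,0,0,0],[0,0,0,0,0,0,0]]'
```

```text
time: 16.75
eef_pos: [0.4809, 0.3985, -0.014]
eef_rot: [-1.789, -2.582, 0.001]
contact_force: [-0.4, -0.8, -0.3]
width: 0.823
finger_force: 0.0
time: 17.38
eef_pos: [0.4918, 0.4048, -0.005]
eef_rot: [1.786, 2.573, 0.034]
contact_force: [10.6, 3.0, 22.7]
width: -0.002
finger_force: 11.0
time: 17.62
eef_pos: [0.4918, 0.4048, -0.005]
eef_rot: [1.786, 2.573, 0.034]
contact_force: [10.6, 2.4, 21.8]
width: -0.002
finger_force: 10.9
```

```bash
python3 -m jog '[[0,0,-1,0,0,0,0],[0,0,-5,0,0,0,4],[0,0,-11,0,0,0,8],[0,0,-16,0,0,0,8],[0,0,-20,0,0,0,8],[0,0,-21,0,0,0,8],[0,0,-21,0,0,0,8],[0,0,-21,0,0,0,8]]'; cat > tee.py <<'E'
from h import *
import sys
x,y=map(float,sys.argv[1:3])
s=arm.read_state()
d,K,E=grab('wrist',sys.argv[3])
im=d['color']; hsv=cv2.cvtColor(im,cv2.COLOR_RGB2HSV)
u0,v0=map(int,w2pix(K,E,[x,y,.02]))
m=((hsv[...,1]<70)).astype(np.uint8); w=np.zeros_like(m); w[max(0,v0-75):v0+75,max(0,u0-75):u0+75]=1; m&=w
n,l,st,ce=cv2.connectedComponentsWithStats(m)
for i in range(1,n):
    if st[i,4]>100: print(st[i],ce[i])
i=1+np.argmax(st[1:,4]); cs,_=cv2.findContours((l==i).astype(np.uint8),cv2.RETR_EXTERNAL,cv2.CHAIN_APPROX_NONE)
c=max(cs,key=len)[:,0]; P=np.array([pix2w(K,E,u,v,.013)[:2] for u,v in c])
(cx,cy),sz,a=cv2.minAreaRect((P*1000).astype(np.float32)); print('rect mm',cx,cy,sz,np.radians(a))
if sz[0]>sz[1]: a-=90
print('short axis',np.radians(a))
plan(cx/1000,cy/1000,.02,np.radians(a)+np.pi/2)
E
python3 tee.py .485 .400 w9.png
```

```text
time: 18.62
eef_pos: [0.4803, 0.398, 0.1944]
eef_rot: [-1.788, -2.582, 0.005]
contact_force: [0.2, -0.5, 0.4]
width: 0.938
finger_force: 0.0
[ 297  143   42   63 1375] [322.48872727 173.54981818]
rect mm 480.31781005859375 397.063720703125 (47.25121307373047, 74.72312927246094) 0.34259413592337795
short axis 0.34259413592337795
t 18.68 pos [0.4804 0.398  0.1945] th 1.93 row [-7.1000e-02  1.8000e-02  1.7448e+01 -3.0000e-03  1.0000e-03  1.7000e-02] w 7.97 j [-0.02  0.41 -0.93  1.5   0.33  1.4  -0.61]
```

```bash
python3 -m jog '[[-0.1,0,6,0,0,0.015,7],[-0.1,0,12,0,0,0.015,7],[-0.1,0,17,0,0,0.015,7],[-0.1,0,19,0,0,0.015,7],[-0.1,0,20.2,0,0,0.015,7],[-0.1,0,20.8,0,0,0.015,7],[-0.1,0,20.8,0,0,0.015,7]]';python3 -m jog '[[0,0,0.4,0,0,0,7],[0,0,0.8,0,0,0,6.4],[0,0,0.8,0,0,0,6.4]]'; python3 -c "
from h import *
plan(.4803,.397,-.027,1.915)"
```

```text
time: 19.55
eef_pos: [0.4821, 0.3986, -0.0103]
eef_rot: [1.807, 2.569, 0.003]
contact_force: [0.9, 0.2, 0.7]
width: 0.826
finger_force: 0.0
time: 19.92
eef_pos: [0.4814, 0.3978, -0.0196]
eef_rot: [1.808, 2.569, -0.001]
contact_force: [-0.3, 0.3, 0.1]
width: 0.75
finger_force: 0.0
t 19.93 pos [ 0.4814  0.3978 -0.0196] th 1.915 row [-0.036 -0.126  0.736 -0.     0.     0.   ] w 6.41 j [-0.1   0.61 -0.81  1.71  0.5   1.04 -0.74]
```

```bash
python3 -m jog '[[0,-0.1,0.4,0,0,0,6.4],[0,-0.1,0.7,0,0,0,6.4],[0,-0.1,0.7,0,0,0,6.4]]';python3 -m jog '[[0,0,0,0,0,0,5.4],[0,0,0,0,0,0,5.4],[0,0,0,0,0,0,5.4]]';python3 -m jog '[[0,0,0,0,0,0,4.4],[0,0,0,0,0,0,4.4],[0,0,0,0,0,0,4.4]]'
```

```text
time: 20.3
eef_pos: [0.4803, 0.3974, -0.0269]
eef_rot: [-1.808, -2.569, 0.001]
contact_force: [-0.0, 0.3, -1.1]
width: 0.75
finger_force: 0.0
time: 20.68
eef_pos: [0.4806, 0.3977, -0.0263]
eef_rot: [1.808, 2.569, 0.0]
contact_force: [-0.3, 1.1, 0.4]
width: 0.633
finger_force: 0.0
time: 21.05
eef_pos: [0.4806, 0.3979, -0.0257]
eef_rot: [1.807, 2.569, 0.001]
contact_force: [-1.2, -1.3, 5.7]
width: 0.546
finger_force: 61.6
```

```bash
python3 -m jog '[[0,0,-2,0,0,0,4],[0,0,-6,0,0,0,4],[0,0,-12,0,0,0,4],[0,0,-18,0,0,0,4],[0,0,-23,0,0,0,4],[0,0,-23,0,0,0,4],[0,0,-23,0,0,0,4]]'; python3 -c "
from h import *
plan(.4866,.0527,.2,1.226)"
```

```text
time: 21.92
eef_pos: [0.4804, 0.3974, 0.2036]
eef_rot: [1.807, 2.569, -0.0]
contact_force: [0.2, -1.1, -1.3]
width: 0.545
finger_force: 61.9
t 21.93 pos [0.4804 0.3974 0.2036] th 1.915 row [-32.652 -11.058   0.38    0.      0.      0.689] w 4.65 j [-0.02  0.4  -0.93  1.49  0.32  1.41 -0.62]
```

```bash
python3 -m jog '[[-4,-1.4,0,0,0,0.08,4],[-8,-2.7,0,0,0,0.17,4],[-12,-4,0,0,0,0.25,4],[-16,-5.4,0,0,0,0.34,4],[-20,-6.8,0,0,0,0.42,4],[-24,-8.1,0,0,0,0.5,4],[-28,-9.5,0,0,0,0.59,4],[-31.5,-10.7,0,0,0,0.67,4],[-32.6,-11,0,0,0,0.69,4],[-32.6,-11,0,0,0,0.69,4]]'; python3 -m jog '[[0,0,3,0,0,0,4],[0,0,6,0,0,0,4],[0,0,9,0,0,0,4],[0,0,9,0,0,0,4],[0,0,9,0,0,0,4]]'; python3 - <<'E'
from h import *
plan(.4866,.0527,-.018,1.226)
d,K,E=grab('wrist','w10.png'); a=d['color'][:,:,::-1]
d,K2,E2=grab('top','t10.png'); b=d['color'][:,:,::-1][165:255,265:385]
c=np.zeros((600,800,3),np.uint8)
c[:300,:480]=cv2.resize(np.ascontiguousarray(a),(480,300),interpolation=cv2.INTER_AREA); c[300:,:400]=cv2.resize(np.ascontiguousarray(b),(400,300),interpolation=2)
f=cv2.imread('pics/t6.png')[165:255,265:385]; c[300:,400:]=cv2.resize(f,(400,300),interpolation=2)
cv2.imwrite('pics/c10.png',c)
E
```

```text
time: 23.18
eef_pos: [0.4865, 0.0535, 0.2026]
eef_rot: [-2.569, -1.805, 0.002]
contact_force: [-0.5, 0.4, -0.6]
width: 0.549
finger_force: 61.9
time: 23.8
eef_pos: [0.4877, 0.055, 0.1145]
eef_rot: [2.568, 1.809, 0.002]
contact_force: [-0.8, 0.8, -0.9]
width: 0.547
finger_force: 61.9
t 23.8 pos [0.4877 0.055  0.1145] th 1.228 row [-2.6900e-01 -3.4000e-02  1.3254e+01  1.0000e-03 -1.0000e-03  2.0000e-03] w 4.68 j [ 0.53  0.09 -0.72  1.93  0.06  1.15 -0.56]
```

View pics/c10.png

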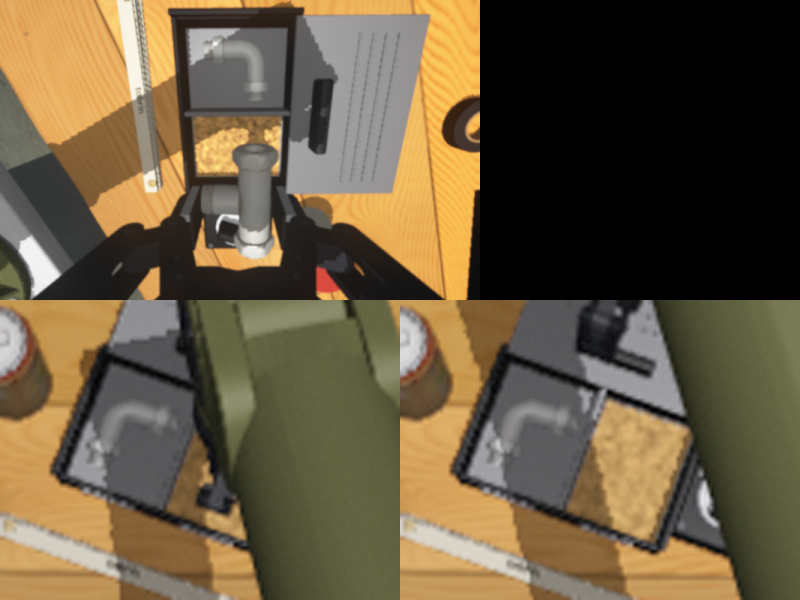

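View: the cork bay is the lower (-y) one, with the tee centred over it. The elbow is in the other bay and the cover is back at its stop. Now lowering.

```bash
python3 -m jog '[[-0.15,0,2,0,0,0,4],[-0.15,0,4,0,0,0,4],[-0.15,0,4.5,0,0,0,4],[-0.15,0,4.5,0,0,0,4],[-0.15,0,4.5,0,0,0,4]]';  python3 -c "
from h import *
plan(.4866,.0527,-.017,1.226)"
```

```text
time: 24.52
eef_pos: [0.4875, 0.0524, 0.0697]
eef_rot: [2.569, 1.806, 0.002]
contact_force: [-0.3, 0.2, -0.0]
width: 0.543
finger_force: 61.9
t 24.52 pos [0.4875 0.0524 0.0697] th 1.225 row [-2.000e-03 -1.110e-01  8.666e+00  2.000e-03 -0.000e+00 -1.000e-03] w 4.64 j [ 0.51  0.14 -0.71  1.98  0.11  1.06 -0.59]
```

```bash
python3 -m jog '[[0,-0.1,2,0,0,0,4],[0,-0.1,4,0,0,0,4],[0,-0.1,5.5,0,0,0,4],[0,-0.1,5.5,0,0,0,4]]'; python3 -m jog '[[0,0,0.8,0,0,0,4],[0,0,1.6,0,0,0,4],[0,0,2.2,0,0,0,4],[0,0,2.2,0,0,0,4]]';  python3 -c "
from h import *
plan(.4866,.0527,-.017,1.226)"
```

```text
time: 25.02
eef_pos: [0.485, 0.0526, 0.013]
eef_rot: [-2.569, -1.806, 0.002]
contact_force: [0.3, -0.4, -1.2]
width: 0.542
finger_force: 61.9
time: 25.52
eef_pos: [0.4852, 0.0526, -0.0089]
eef_rot: [-2.57, -1.806, 0.001]
contact_force: [-0.1, 0.3, -0.1]
width: 0.549
finger_force: 61.9
t 25.52 pos [ 0.4852  0.0526 -0.0089] th 1.225 row [ 0.062  0.132  0.806 -0.001  0.    -0.001] w 4.69 j [ 0.47  0.27 -0.69  2.04  0.21  0.91 -0.68]
```

```bash
python3 -m jog '[[0,0.1,0.3,0,0,0,4],[0,0.1,0.6,0,0,0,4],[0,0.1,0.6,0,0,0,4]]'; python3 -m jog '[[0,0,0.15,0,0,0,4],[0,0,0.15,0,0,0,4],[0,0,0.15,0,0,0,4]]';python3 -m jog '[[0,0,0.1,0,0,0,4],[0,0,0.1,0,0,0,4]]'
```

```text
time: 25.9
eef_pos: [0.4864, 0.0522, -0.0146]
eef_rot: [-2.57, -1.806, 0.001]
contact_force: [-0.5, -0.3, -0.8]
width: 0.547
finger_force: 61.9
time: 26.28
eef_pos: [0.4866, 0.0522, -0.0159]
eef_rot: [2.57, 1.807, -0.0]
contact_force: [0.5, -0.2, -0.7]
width: 0.546
finger_force: 61.9
time: 26.52
eef_pos: [0.4865, 0.0522, -0.017]
eef_rot: [-2.57, -1.807, 0.0]
contact_force: [-0.4, -0.8, -1.6]
width: 0.548
finger_force: 61.9
```

```bash
python3 -m jog '[[0,0,0.1,0,0,0,4],[0,0,0.1,0,0,0,4]]'; python3 -m jog '[[0,0,0.1,0,0,0,4],[0,0,0.1,0,0,0,4]]'
```

```text
time: 26.78
eef_pos: [0.4867, 0.0522, -0.0177]
eef_rot: [2.57, 1.806, -0.0]
contact_force: [-0.4, -0.5, 2.0]
width: 0.549
finger_force: 62.2
time: 27.02
eef_pos: [0.4867, 0.0522, -0.0178]
eef_rot: [2.57, 1.806, -0.001]
contact_force: [-4.3, -1.3, 11.3]
width: 0.544
finger_force: 63.1
```

```bash
python3 -m jog '[[0,0,0,0,0,0,5],[0,0,0,0,0,0,5.6],[0,0,0,0,0,0,6],[0,0,0,0,0,0,6],[0,0,-1,0,0,0,6],[0,0,-4,0,0,0,6],[0,0,-9,0,0,0,6],[0,0,-14,0,0,0,6],[0,0,-14,0,0,0,6]]';  python3 - <<'E'
from h import *
plan(.5772,.0702,.12,1.226)
d,K,E=grab('wrist','w11.png')
im=d['color']; c=np.array([.502,.0955])
Rz=R.from_euler('z',-.345).as_matrix()[:2,:2]
# bay region mask, low saturation pixels -> tee, case frame at z=.021
u,v=np.meshgrid(range(640),range(400)); 
hsv=cv2.cvtColor(im,cv2.COLOR_RGB2HSV)
o=E[:3,3]; rays=np.stack([(u-K[0,2])/K[0,0],-(v-K[1,2])/K[1,1],-np.ones(u.shape)],-1)@E[:3,:3].T
P=o+rays*((.021-o[2])/rays[...,2])[...,None]; Q=(P[...,:2]-c)@Rz
m=((abs(Q[...,0])<.054)&(abs(Q[...,1]+.0455)<.041)&(hsv[...,1]<70)&(hsv[...,2]>70))
m=cv2.morphologyEx(m.astype(np.uint8),cv2.MORPH_OPEN,np.ones((3,3)))
print(m.sum(),cv2.minAreaRect((Q[m>0]*1000).astype(np.float32)))
E
```

```text
time: 28.15
eef_pos: [0.49, 0.0528, 0.1259]
eef_rot: [2.565, 1.803, 0.011]
contact_force: [0.7, 0.3, -0.5]
width: 0.704
finger_force: 0.0
t 28.15 pos [0.49   0.0528 0.1259] th 1.225 row [ 4.591e+00  7.605e+00  6.650e-01  9.000e-03 -2.000e-03 -1.000e-03] w 6.01 j [ 0.55  0.07 -0.73  1.91  0.06  1.16 -0.55]
2484 ((0.30768585205078125, -45.59170150756836), (81.13131713867188, 107.34339141845703), 89.90185546875)
```

```bash
python3 - <<'E'
from h import *
d,K,E=grab('wrist','w12.png')
im=d['color']; c=np.array([.502,.0955]); Rz=R.from_euler('z',-.345).as_matrix()[:2,:2]
hsv=cv2.cvtColor(im,cv2.COLOR_RGB2HSV)
# rectify the bay at z=.021, 1 px/mm, rows = x from -54..54, cols = y +41..-41
for z in(.021,):
    g=np.array([[w2pix(K,E,[*(c+Rz@[x/1000,-.0455+y/1000]),z]) for y in range(40,-41,-1)] for x in range(52,-53,-1)],np.float32)
    r=cv2.remap(hsv,g[...,0],g[...,1],cv2.INTER_LINEAR)
    for row in r[::5,::3,1]: print(''.join('#' if s<75 else '+' if s<105 else '.' for s in row))
E
```

```text
###################+###++##
+.........................#
#.........................#
+.........................#
+.........................#
+........................+#
++###+.............+#######
###########################
###########################
###########################
###########################
#.++......#######.......+.#
#.........#######.........#
#.........#######.........#
#.........######+.........#
#..........#####..........#
#.........................#
#.........................#
#.........................+
#.........................+
#.........................+
```

```bash
python3 -m jog '[[2.5,4,0.3,0,0,0,4],[4.6,7.8,0.6,0,0,0,4],[4.6,7.8,0.6,0,0,0,4],[4.6,7.8,0.6,0,0,0,4],[4.6,7.8,0.6,0,0,0,4]]';  python3 -c "
from h import *
plan(.5772,.0702,.042,1.226)"
```

```text
time: 28.88
eef_pos: [0.5743, 0.0689, 0.1148]
eef_rot: [2.57, 1.807, -0.002]
contact_force: [-0.4, 0.0, 0.2]
width: 0.47
finger_force: 0.0
t 28.88 pos [0.5743 0.0689 0.1148] th 1.226 row [ 2.230e-01  2.300e-01  7.284e+00 -1.000e-03  1.000e-03 -0.000e+00] w 4.02 j [ 0.45  0.31 -0.73  1.72  0.22  1.2  -0.68]
```

```bash
python3 -m jog '[[0.2,0.2,4,0,0,0,4],[0.2,0.2,6.5,0,0,0,4],[0.2,0.2,7.2,0,0,0,4],[0.2,0.2,7.2,0,0,0,4]]'; python3 -m jog '[[0,0,0,0,0,0,0],[0,0,0,0,0,0,0],[0,0,0,0,0,0,0],[0,0,0,0,0,0,0]]';  python3 -c "
from h import *
plan(.4694,.1078,.043,1.226)"
```

```text
time: 29.38
eef_pos: [0.578, 0.0701, 0.0436]
eef_rot: [2.57, 1.806, 0.0]
contact_force: [0.2, 0.5, 0.4]
width: 0.471
finger_force: 0.0
time: 29.88
eef_pos: [0.5774, 0.0709, 0.0446]
eef_rot: [-2.569, -1.807, 0.002]
contact_force: [-4.9, -0.1, 6.2]
width: 0.112
finger_force: 58.7
t 29.88 pos [0.5774 0.0709 0.0446] th 1.226 row [-1.8300e-01 -1.1413e+01  1.7000e-01 -1.0000e-03  1.0000e-03 -0.0000e+00] w 0.96 j [ 0.42  0.39 -0.7   1.78  0.28  1.08 -0.73]
```

```bash
python3 -m jog '[[0,-1,0,0,0,0,0],[0,-2.5,0,0,0,0,0],[0,-4,0,0,0,0,0],[-0.1,-5.5,0,0,0,0,0],[-0.1,-7,0,0,0,0,0],[-0.1,-8.5,0,0,0,0,0],[-0.1,-10,0,0,0,0,0],[-0.1,-11.2,0,0,0,0,0],[-0.1,-11.6,0,0,0,0,0],[-0.1,-11.6,0,0,0,0,0]]'; python3 -m jog '[[0,0,0,0,0,0,0],[0,0,0,0,0,0,0]]';  python3 -c "
from h import *
plan(.4694,.1078,.043,1.226)"
```

```text
time: 31.12
eef_pos: [0.4688, 0.1089, 0.0445]
eef_rot: [2.568, 1.806, 0.002]
contact_force: [-0.2, -2.0, 8.9]
width: 0.105
finger_force: 59.9
time: 31.38
eef_pos: [0.4689, 0.1089, 0.0445]
eef_rot: [2.568, 1.806, 0.001]
contact_force: [-0.9, -1.5, 9.3]
width: 0.109
finger_force: 60.0
t 31.38 pos [0.4689 0.1089 0.0445] th 1.226 row [-0.083  0.088  0.15   0.002  0.    -0.   ] w 0.93 j [ 0.46  0.17 -0.79  2.02  0.15  1.01 -0.75]
```

```bash
python3 -m jog '[[0,-0.3,0,0,0,0,0],[0,-0.3,0,0,0,0,0]]'; python3 -m jog '[[0,-0.4,0,0,0,0,0],[0,-0.4,0,0,0,0,0]]'
```

```text
time: 31.62
eef_pos: [0.4689, 0.109, 0.0446]
eef_rot: [2.566, 1.803, 0.009]
contact_force: [7.2, -3.1, 2.1]
width: 0.105
finger_force: 59.0
time: 31.88
eef_pos: [0.4689, 0.109, 0.0448]
eef_rot: [2.564, 1.799, 0.019]
contact_force: [18.6, -4.4, -7.9]
width: 0.111
finger_force: 58.9
```

The cover is at its closing stop. Relax, release, retreat.

```bash
python3 -m jog '[[0,0.6,0,0,0,0,0],[0,0.6,0,0,0,0,0]]'; python3 -m jog '[[0,0,0,0,0,0,2],[0,0,0,0,0,0,4],[0,0,0,0,0,0,4],[0,0,-3,0,0,0,4],[0,0,-8,0,0,0,4],[0,0,-14,0,0,0,4],[0,0,-16,0,0,0,4],[0,0,-16,0,0,0,4],[0,0,-16,0,0,0,4]]'; python3 - <<'E'
from h import *
print(arm.read_state()['eef_pos'])
d,K,E=grab('wrist','w13.png')
im=d['color']; c=np.array([.502,.0955]); Rz=R.from_euler('z',-.345).as_matrix()[:2,:2]
g=np.array([[w2pix(K,E,[*(c+Rz@[x/1000,y/1000]),.054 if y>-95 else .075]) for y in range(100,-180,-4)] for x in range(75,-76,-6)],np.float32)
r=cv2.remap(cv2.cvtColor(im,cv2.COLOR_RGB2HSV),g[...,0],g[...,1],cv2.INTER_LINEAR)
for row in r: print(''.join('w' if s>90 else '@' if v>200 else '#' if v<60 else '.' for h,s,v in row))
E
```

```text
time: 32.12
eef_pos: [0.4689, 0.1088, 0.0445]
eef_rot: [2.569, 1.805, 0.003]
contact_force: [1.9, -1.7, 9.3]
width: 0.106
finger_force: 61.3
time: 33.25
eef_pos: [0.4667, 0.1088, 0.2017]
eef_rot: [-2.569, -1.806, 0.003]
contact_force: [-0.1, 0.1, 0.1]
width: 0.465
finger_force: 0.0
[0.46669701 0.10883512 0.20165575]
wwwwwwwwwwwwwwwwwwwwwwwwwwwwwwwwwwwwwwwwwwwwwwwww..........###########
wwwwwwwwwwwwwwwwwwwwwwwwwwwwwwwwwwwwwwwwwwwwwwwww.........############
wwwwwwwwwwwwwwwwwwwwwwwwwwwwwwwwwwwwwwwwwwwwwwwwww......##############
www.............................................#ww....###############
www.............................................#wwww#################
www.............................................#ww###################
www.............................................#####################w
ww#.............................................###....############www
ww#......................................................########w####
ww#................................................#################ww
ww#...........................................############wwwwwwwwwwww
w
[... 363 characters left out ...]
...........................................@.......##wwwwwwww
ww#.......................................................####wwwwwwww
ww#..............####................................########.wwwwwwww
ww#..............####.............................w.wwwwwwwwwwwwwwwwww
ww#..............................................wwwwwwwwwwwwwwwwwwwww
ww#..............................................wwwwwwwwwwwwwwwwwwwww
ww#..............................................wwwwwwwwwwwwwwwwwwwww
wwwwwwwwwwwwwwwwwwwwwwwwwwwwwwwwwwwwwwwwwwwwwwwwwwwwwwwwwwwwwwwwwwwwww
wwwwwwwwwwwwwwwwwwwwwwwwwwwwwwwwwwwwwwwwwwwwwwwwwwwwwwwwwwwwwwwwwwwwww
wwwwwwwwwwwwwwwwwwwwwwwwwwwwwwwwwwwwwwwwwwwwwwwwwwwwwwwwwwwwwwwwwwwwww
```

The cover is shut all round and the arm is clear. Handing in.

```bash
python3 -c "
from cell import arm
print(arm.sign_off())"
```

```text
the job is handed in; nothing more can be done
None
```

Handed in at about 33 s of the 72 s allowed: dial at mark 4, tee set down flat in the cork-lined bay, cover shut against its stop, elbow never handled; on the first try the gripper slipped off the tee and pressed it at about 23 N, shifting it only about 1 mm.

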